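# Post a sample puck under the spring flap of a drop box

## Task

Post the flat sample puck that waits in the trough into the drop box: press the round black bar beside the trough down with one fingertip to hold the spring flap open, and while it is held open push the puck along the trough with the other fingertip, under the flap, until it drops into the well. Then let go so that the flap closes over it. Do not pinch or lift the puck, and leave the other things on the desk where they are.

Things in the scene. Friction and masses are not known exactly. Their poses are not given: they have to be found in the camera images.
- dropbox: Grey drop box with a trough in front, fixed to the desk, upright. Origin at desk height, 26.5 mm right of the trough's centre line, in the plane of the flap's front lip; x points along the trough into the box, y to its left, z up. All positions below are in this frame. Hinge shaft of the flap: along x at y = 0, 44 mm high, on three posts up to 51 mm high.
- trough (a point): Point on the trough deck, centre line (y = 26.5 mm), at its open front end, x = -112 mm, 26 mm above the desk. The deck runs level from here to x = -11 mm, open above. Side walls 5 mm thick, inner faces at y = 8 and 45 mm (37 mm apart), tops 38 mm above the desk.
- well (a point): Centre of the well floor inside the box: x = 20, y = 26.5 mm, 17 mm above the desk. The well lies between the deck's end, a vertical 9 mm step down at x = -11 mm, and the rear wall at x = 51 mm; walls 43 mm high, flap over it. The puck drops in once pushed until its rear edge leaves the deck, and may then lie against the step.
- lip (a point): Point at deck level on the trough's centre line in the lip plane: x = 0, y = 26.5 mm, 26 mm above the desk; does not move. The flap's front lip (x = 0 to 3, y = 20 to 44.5 mm) hangs to 8 mm above this level and bars the way to the puck while shut. A fingertip in the trough must stay in front of it (x < 0), flap open or not; the deck ends 11 mm before it.
- flap (a joint): Angle of the spring-closed flap, rad: 0 shut, stop at 0.92. A 3 mm aluminium plate over the well (x = 0 to 56, y = 1 to 50 mm), hinged on the shaft at y = 0; its left edge swings up. Pressing the black bar down opens it; released, it springs shut. The puck passes under the lip from 0.45 rad up. About 1.5 N on the bar starts it, about 4 N holds it at 0.8 rad.
- press_bar (a point): Round black bar right of the trough and parallel to it, 16 mm thick, x = -108 to 2 mm, on two arms of the flap. Point: its middle, on its axis. Press it down anywhere; a fingertip can slide along it. Shut: axis at y = -40.4 mm, 54 mm above the desk (crest 62). It swings about the shaft: with the crest 31 mm above the desk the flap is at 0.78 rad, bar axis at y = -36 mm.
- puck: Flat black sample puck, 32 mm in diameter, 14 mm high (solid to 13 mm), about 60 g, lying on the trough deck. Origin at the centre of its underside, z up.
- tall_puck: Bystander: taller black sample puck, 32 mm in diameter, 20 mm high, standing on the desk left of the trough; origin under its centre.
- objective_can: Bystander: black and white objective can, 46 mm in diameter, 70 mm high, left of the drop box; origin under its centre.
- tape_roll: Bystander: roll of brown tape, 65 mm in diameter, 18 mm high; origin under its centre.
- dish: Bystander: round flat dish, 62 mm in diameter, 15 mm high; origin under its centre.
- slides_box: Bystander: white box of slides, 33 x 82 x 55 mm; origin under its centre.
- coverslips: Bystander: white box of cover slips, 63 x 62 x 22 mm; origin under its centre.
- lens_cleaner: Bystander: white bottle with a blue cap, 40 mm in diameter, 114 mm high; origin under its centre.
- tweezers: Bystander: steel tweezers lying on the desk, 122 mm long; origin under their middle.
Not all that is in view belongs to the job. Leave any pink or white look-alike of the puck alone.

How it is judged:
By the outcome, as a careful person would: the job done as asked, in the order asked, and still so for the second after the job is handed in, with the robot touching nothing.
It also fails if it takes over 35 s, if anything falls off the work surface, if the arm or the gripper's body presses on something with over 40 N, if the wrist force passes 120 N, or if a joint passes its speed limit or range.

## Robot

A 7-joint arm with a two-finger parallel gripper is mounted at the origin on the work surface; the furniture and walls round the work are solid. World frame = base frame: x ahead of the robot, y to its left, z up, the work surface at z = 0. Lengths are in mm, angles in degrees, forces in N, time in s.
With the tool pointing down it reaches from about 400 to 850 mm from the base axis. Payload 4.5 kg.
Tool frame: the origin (TCP) lies on the mounting face of the last link; the fingertips stand 166 mm ahead of it and the grasp point (between the pads) lies 147 mm ahead of it; z points along the fingers, y is the line along which they close (so a half turn about z gives the same grasp; the last joint's range is limited). The gripper opens to 88 mm and grips with 3 to 60 N. Pads are 18 mm wide; open, the fingers measure 123 mm over their backs; the gripper's body (75 mm by 187 mm) begins 45 mm behind the grasp point.
Start: joints at [65.879, 39.483, -11.15, 89.685, 9.013, 51.709, -12.324], TCP at [274.575, -561.468, 404.743] pointing down, gripper open.
Joint ranges: [-172.22, 172.22], [-26.19, 119.32], [-84.43, 86.54], [7.71, 146.69], [-57.33, 237.33], [2.42, 119.75], [-152.13, 152.13]. Speed limits (degrees/s): [147.25, 147.25, 180, 180, 180, 180, 180].

## Interface

Orientations are given as a 3x3 rotation matrix whose columns are the frame's x, y, z axes.
In Python, from station import ctrl, optics gives the robot as it stands.
- The arm moves only by the tool apply_moves, never from a script. Its argument "motion" is a list that holds one entry, the list of rows, each a list of 6 numbers: the shift along the tool's x, y, z in units of 30 mm (1.0 is 30 mm), then the turn, a rotation vector about the tool's x, y, z in units of 5 degrees (1.0 is 5 degrees). A call has exactly 10 rows; each row shifts and turns the commanded pose from where the row before left it, along the tool's axes as they then stand; what a row does not reach is not made up. A row lasts 1/10 s, in which the tool goes at most 50 mm and 8.59 degrees, less where a joint would pass 70% of its speed; a pose out of reach is approached as far as the arm can. A call is refused whole if a number of a shift passes 1 or a number of a turn 1, either way. A call with a gripper value outside its range is refused whole. "grip" is the finger opening in mm, from 0 to 88.1, set as the call begins (left out, the last holds). The fingers move at their own pace and stop on an object; the grip force is fixed at half the most. Time passes only in rows, so rows that do not move let the fingers close, or fill a call up. It gives the time, the measured TCP pose, the force, the opening and the grip force at its end, in the units of the state.
- ctrl.sense(): the state, without advancing time (a new reading comes with each control period).
- optics.grab_frame(name): name is "scene" or "top" or "wrist"; returns (picture, depth): 384x512x3 uint8, red, green, blue; 384x512 float32, mm along the optical axis (not along the pixel's ray), 0 where there is no reading.
- optics.calibration(name): a dict with "K" (3x3 intrinsics, pixels), "D" ([k1, k2, p1, p2, k3] as OpenCV has them; the pictures are not rectified), "T" (4x4, takes a point from camera to world coordinates); the wrist camera has in their place "hand_eye" (4x4, takes a point from camera to tool coordinates, whose origin is the TCP and whose axes are the flange's). Camera axes: x right, y up, looking along -z (the intrinsics and any distortion apply to the point x, -y, -z); pixel columns grow to the right and rows downward; lengths in mm; the calibration is good to about 2 mm. A picture is of the moment at which its call begins: read the wrist's pose just before it. calibration takes no time and is no camera call.
- ctrl.hand_in(): hands the job in; it is judged then, once.
The state is a dict: "clock": time; "joints": joint angles; "qd": joint speeds; "joint_efforts": joint torques, N m; "tcp_pos": TCP position; "tool_rot": TCP orientation; "ft_force": force on the tool from outside, world axes, zero at the start; "moment": the same for the moment, N m; "grip_width": opening from 0.0 (shut) to 1.0 (fully open); "gripper_force": force on a finger pad.
Only numpy, scipy, OpenCV 4.12 (cv2) and the standard library are available. Lean on these libraries where they do the work, as an engineer would, in place of code of your own. Each camera call takes 0.05 s, during which the arm holds its last target. There are 200 camera calls.

## Working session

There is one attempt and no reset: what is moved stays moved. The work goes in short steps, Python scripts to look and compute and a tool call to move; the robot and the scene stay as the last step left them, time stands still between calls to the robot, and variables do not carry over. Pictures are saved under pics/ and viewed, at most 10 in all, crops included, and the job is handed in when it is done.

Besides the shell and the picture viewer there is one more tool, called after "Emit:" as name(argument=value, ...), one argument or row to a line, values as JSON. apply_moves: Moves the arm, as the interface text tells. Its arguments: {"type":"object","properties":{"motion":{"type":"array"},"grip":{"type":"number"}},"required":["motion"]}

```bash
mkdir -p pics; cat > h.py <<'E'
import numpy as np, cv2, json
from station import ctrl, optics
def cal(n, s=None):
    c=optics.calibration(n); K=np.array(c["K"],float); D=np.array(c["D"],float)
    if "T" in c: T=np.array(c["T"],float)
    else:
        T0=np.eye(4); T0[:3,:3]=np.array(s["tool_rot"]); T0[:3,3]=s["tcp_pos"]; T=T0@np.array(c["hand_eye"],float)
    return K,D,T
def rays(uv,c):
    K,D,T=c; p=cv2.undistortPoints(np.array(uv,float).reshape(-1,1,2),K,D).reshape(-1,2)
    d=np.c_[p[:,0],-p[:,1],-np.ones(len(p))]
    return T[:3,3], d@T[:3,:3].T
def onplane(uv,z,c):
    o,d=rays(uv,c); return o+d*((z-o[2])/d[:,2])[:,None]
def cloud(depth,c):
    h,w=depth.shape; u,v=np.meshgrid(np.arange(w),np.arange(h))
    o,d=rays(np.stack([u,v],-1).reshape(-1,2),c)
    return (o+d*depth.reshape(-1,1)).reshape(h,w,3)
E
python3 - <<'E'
from h import *
s=ctrl.sense(); print(s)
for n in ["scene","top"]:
    im,d=optics.grab_frame(n); np.savez(f"{n}0.npz",im=im,d=d)
    cv2.imwrite(f"pics/{n}0.png",cv2.resize(im[:,:,::-1],(800,600)))
    print(n,cal(n)[2].round(2).tolist(),cal(n)[0].tolist())
E
```

```text
{'clock': 0.0, 'joints': array([ 65.87987171,  39.53311045, -11.14447578,  89.74517606,
         9.01259739,  51.71015697, -12.3266871 ]), 'qd': array([ 0.07032613, -0.02711658,  0.04207869,  0.02729777,  0.03871495,
        0.07180739, -0.01796082]), 'joint_efforts': array([ 7.39583338e-04, -5.27564228e+01, -1.26647919e+00, -1.53427756e+01,
       -5.25984087e-02,  6.71401926e-03,  1.61632479e-04]), 'tcp_pos': array([ 274.36362577, -561.188684  ,  403.90897764]), 'tool_rot': array([[ 8.98342560e-01,  4.39294614e-01, -9.41495420e-04],
       [ 4.39295600e-01, -8.98341139e-01,  1.60428281e-03],
       [-1.41031269e-04, -1.85479033e-03, -9.99998270e-01]]), 'ft_force': array([-0.92858923,  0.41783797, -1.18419085]), 'moment': array([ 0.00493734,  0.00431266, -0.02129554]), 'gripper_force': 0.0, 'grip_width': 1.0026308125963852}
scene [[0.74, 0.28, -0.61, -515.64], [-0.67, 0.3, -0.67, -1105.55], [-0.01, 0.91, 0.41, 714.48], [0.0, 0.0, 0.0, 1.0]] [[452.8179472542323, 0.0, 254.81868711068626], [0.0, 452.8179472542323, 193.38607444039965], [0.0, 0.0, 1.0]]
top [[-0.0, 0.99, -0.1, 343.62], [-1.0, -0.0, 0.0, -70.89], [0.0, 0.1, 0.99, 1058.0], [0.0, 0.0, 0.0, 1.0]] [[386.6753349077734, 0.0, 254.8873388864728], [0.0, 386.6753349077734, 193.97596312513522], [0.0, 0.0, 1.0]]
```

View pics/scene0.png

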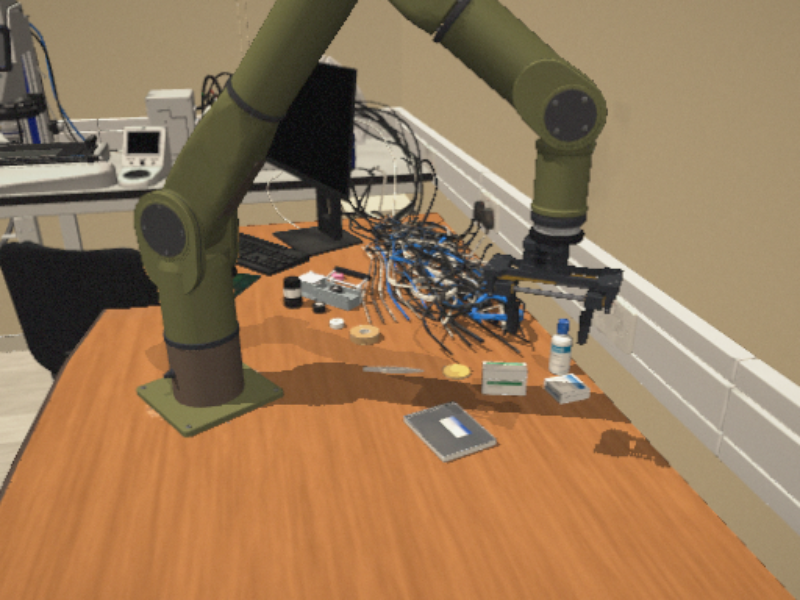

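View pics/top0.png

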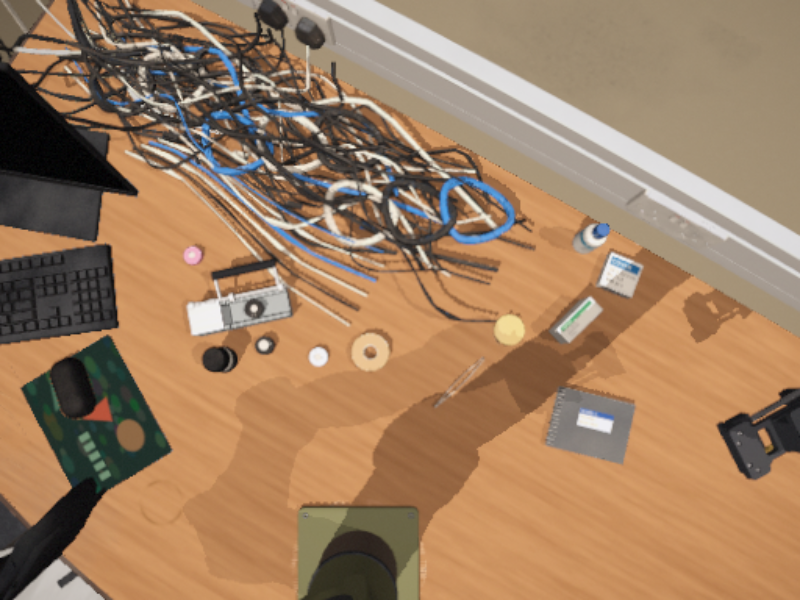

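The scene view shows the box at (330,290) of 800x600. The top view shows the drop box at (240,310), with the bar at (245,267) on its far side and the trough opening to the right.

Puck candidates in the top view:
- Black in the trough at (255,308): this fits the description.
- Black on the desk at (265,345): the tall puck.
- Pink (193,255) and white (318,356): look-alikes.

I'll confirm this in one enlarged crop and measure there.

```bash
python3 - <<'E'
from h import *
f=np.load("top0.npz"); im,d=f["im"],f["d"]; c=cal("top"); P=cloud(d,c)
x0,y0,x1,y1=112,155,202,235
cv2.imwrite("pics/crop.png",cv2.resize(im[y0:y1,x0:x1,::-1],None,fx=8,fy=7.5*8/7.5 if 0 else 7.5,interpolation=cv2.INTER_CUBIC)) 
g=im.astype(int); R=g[y0:y1,x0:x1]; mx=R.max(-1); mn=R.min(-1)
def comps(m,name,z):
    n,l,st,ce=cv2.connectedComponentsWithStats(m.astype(np.uint8))
    for i in range(1,n):
        if st[i,4]>25:
            ys,xs=np.nonzero(l==i); q=P[y0+ys,x0+xs]
            r=cv2.minAreaRect(np.c_[xs+x0,ys+y0].astype(np.float32))
            bp=onplane(cv2.boxPoints(r),z,c)
            print(name,st[i,4],(ce[i]+[x0,y0]).round(1),"z med",np.median(q[:,2]).round(1),"pos",onplane([ce[i]+[x0,y0]],z,c).round(1)[0],"corners",bp[:,:2].round(0).tolist())
comps(mx<60,"black@40",40); comps((mx-mn<28)&(mx>90),"grey@38",38)
comps(mx<60,"black@62",62)
E
```

```text
black@40 190 [156.7 171.4] z med 61.1 pos [509.8 191.3  40. ] corners [[503.0, 249.0], [538.0, 142.0], [518.0, 135.0], [482.0, 241.0]]
black@40 177 [138.1 228.8] z med 69.2 pos [356.6 237.5  40. ] corners [[375.0, 260.0], [375.0, 217.0], [343.0, 216.0], [343.0, 259.0]]
black@40 27 [149.3 228.6] z med 17.0 pos [357.4 207.6  40. ] corners [[372.0, 217.0], [374.0, 208.0], [345.0, 199.0], [343.0, 208.0]]
grey@38 1383 [152.6 197.3] z med 37.6 pos [440.3 201.1  38. ] corners [[478.0, 303.0], [517.0, 130.0], [429.0, 108.0], [390.0, 280.0]]
grey@38 55 [168.6 220.3] z med 19.6 pos [379.1 157.   38. ] corners [[388.0, 167.0], [388.0, 145.0], [369.0, 145.0], [369.0, 166.0]]
grey@38 34 [199.8 227.7] z med 12.8 pos [359.5  74.1  38. ] corners [[372.0, 79.0], [372.0, 71.0], [346.0, 71.0], [346.0, 79.0]]
black@62 190 [156.7 171.4] z med 61.1 pos [506.2 185.6  62. ] corners [[499.0, 242.0], [534.0, 137.0], [514.0, 130.0], [479.0, 235.0]]
black@62 177 [138.1 228.8] z med 69.2 pos [356.3 230.9  62. ] corners [[374.0, 253.0], [374.0, 211.0], [343.0, 210.0], [343.0, 252.0]]
black@62 27 [149.3 228.6] z med 17.0 pos [357.1 201.6  62. ] corners [[371.0, 210.0], [374.0, 202.0], [345.0, 193.0], [343.0, 202.0]]
```

View pics/crop.png

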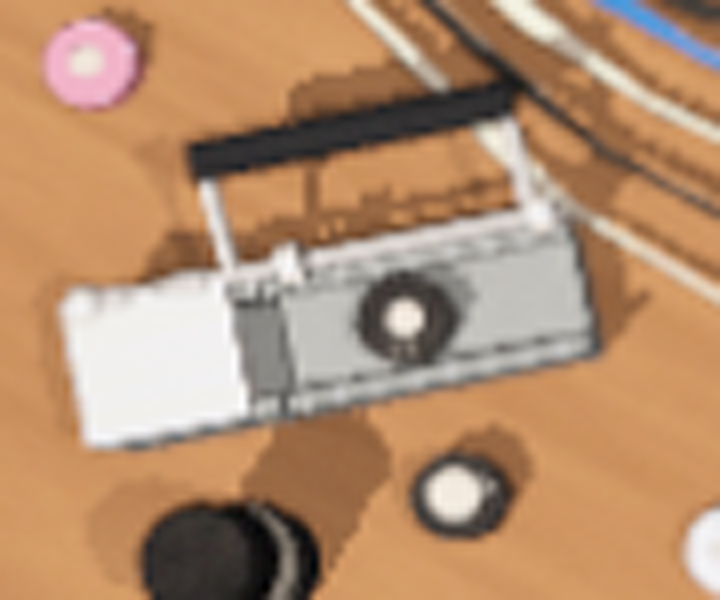

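The crop confirms it: the black puck with a white label lies in the trough at crop (405,318). The tall puck is on the desk at (460,495). The bar runs from (190,160) to (517,97), and the trough front end from (575,235) to (600,352).

```bash
python3 - <<'E'
from h import *
c=cal("top")
f=lambda p,z: onplane([[112+(a+.5)/8-.5,155+(b+.5)/7.5-.5] for a,b in p],z,c)
bar=f([(188,160),(518,97)],62); print("bar",bar.round(1))
wall=f([(290,408),(600,350)],38); print("left wall top outer",wall.round(1))
front=f([(575,232),(600,350)],38); print("front",front.round(1))
lipp=f([(232,290),(250,410)],45); print("flap front",lipp.round(1))
pk=f([(405,318)],40)[0]; print("puck",pk.round(1))
for n,a,b in [("bar",bar[1],bar[0]),("wall",wall[1],wall[0]),("front->y",front[0],front[1])]:
    v=b-a; print(n,np.degrees(np.arctan2(v[1],v[0])).round(2),np.linalg.norm(v[:2]).round(1))
ang=np.radians(np.mean([np.degrees(np.arctan2(*(q[0]-q[1])[[1,0]])) for q in (bar,wall)]))
ex=np.array([np.cos(ang),np.sin(ang)]); ey=np.array([-ex[1],ex[0]])
# origin from each
B=bar[:,:2].mean(0)+53*ex+40.4*ey; W=wall[:,:2].mean(0); 
print("ang",np.degrees(ang)); print("O from bar",B.round(1))
F=front[:,:2].mean(0); L=lipp[:,:2].mean(0)
for n,q in [("wallout y(50)",W),("front x(-112)",F),("lip x(0)",L),("puck",pk[:2])]: print(n,((q-B)@ex).round(1),((q-B)@ey).round(1))
E
```

```text
bar [[494.6 242.6  62. ]
 [516.2 134.1  62. ]]
left wall top outer [[409.3 213.3  38. ]
 [429.6 110.   38. ]]
front [[471.7 119.   38. ]
 [429.6 110.   38. ]]
flap front [[450.6 231.8  45. ]
 [408.2 224.7  45. ]]
puck [441.  174.9  40. ]
bar 101.28 110.7
wall 101.14 105.3
front->y -167.94 43.0
ang 101.21151196586928
O from bar [455.5 232.5]
wallout y(50) -62.5 49.1
front x(-112) -114.8 27.7
lip x(0) 0.9 26.4
puck -53.7 25.4
```

Emit:
apply_moves(
  motion=[
    [[0.95, -0.65, 0, 0, 0, 0], [0.95, -0.65, 0, 0, 0, 0], [0.95, -0.65, 0, 0, 0, 0], [0.95, -0.65, 0, 0, 0, 0], [0.95, -0.65, 0, 0, 0, 0], [0.95, -0.65, 0, 0, 0, 0], [0.95, -0.65, 0, 0, 0, 0], [0.95, -0.65, 0, 0, 0, 0], [0.95, -0.65, 0, 0, 0, 0], [0.95, -0.65, 0, 0, 0, 0]],
  ],
  grip=46,
)

```text
clock: 1.1
tcp_pos: [445.4, -259.8, 404.5]
tool_rot: [[0.898, 0.439, -0.001], [0.439, -0.898, 0.0], [-0.0, -0.0, -1.0]]
ft_force: [-0.1, -0.5, 1.0]
grip_width: 0.519
gripper_force: 0.0
```

Emit:
apply_moves(
  motion=[
    [[0.6, -1, 0, 0, 0, 0], [0.6, -1, 0, 0, 0, 0], [0.6, -1, 0, 0, 0, 0], [0.6, -1, 0, 0, 0, 0], [0.6, -1, 0, 0, 0, 0], [0.6, -1, 0, 0, 0, 0], [0.6, -1, 0, 0, 0, 0], [0.6, -1, 0, 0, 0, 0], [0.6, -1, 0, 0, 0, 0], [0.6, -1, 0, 0, 0, 0]],
  ],
)

```text
clock: 2.1
tcp_pos: [474.7, 88.9, 404.5]
tool_rot: [[0.898, 0.439, -0.001], [0.439, -0.898, -0.0], [-0.001, 0.0, -1.0]]
ft_force: [0.9, 0.6, -0.3]
grip_width: 0.521
gripper_force: 0.0
```

Emit:
apply_moves(
  motion=[
    [[0, 0, 0, 0, 0, -1], [0, 0, 0, 0, 0, -1], [0, 0, 0, 0, 0, -1], [0, 0, 0, 0, 0, -1], [0, 0, 0, 0, 0, -1], [0, 0, 0, 0, 0, -1], [0, 0, 0, 0, 0, -1], [0, 0, 0, 0, 0, -1], [0, 0, 0, 0, 0, -1], [0, 0, 0, 0, 0, -1]],
  ],
)

```text
clock: 3.1
tcp_pos: [474.7, 87.4, 404.5]
tool_rot: [[0.237, 0.971, -0.001], [0.971, -0.237, -0.0], [-0.0, -0.001, -1.0]]
ft_force: [-0.6, 0.3, -0.7]
grip_width: 0.521
gripper_force: 0.0
```

Emit:
apply_moves(
  motion=[
    [[0, 0, 0, 0, 0, -1], [0, 0, 0, 0, 0, -1], [0, 0, 0, 0, 0, -1], [0, 0, 0, 0, 0, -1], [0, 0, 0, 0, 0, -1], [0, 0, 0, 0, 0, 0], [0, 0, 0, 0, 0, 0], [0, 0, 0, 0, 0, 0], [0, 0, 0, 0, 0, 0], [0, 0, 0, 0, 0, 0]],
  ],
)

```text
clock: 4.1
tcp_pos: [474.8, 87.5, 404.7]
tool_rot: [[-0.191, 0.982, 0.0], [0.982, 0.191, -0.0], [-0.0, 0.0, -1.0]]
ft_force: [0.6, 0.8, -0.7]
grip_width: 0.522
gripper_force: 0.0
```

Emit:
apply_moves(
  motion=[
    [[0.25, 0.06, 0.42, 0, 0, 0], [0.25, 0.06, 0.42, 0, 0, 0], [0.25, 0.06, 0.42, 0, 0, 0], [0.25, 0.06, 0.42, 0, 0, 0], [0.25, 0.06, 0.42, 0, 0, 0], [0.25, 0.06, 0.42, 0, 0, 0], [0.25, 0.06, 0.42, 0, 0, 0], [0.2, 0.06, 0.5, 0, 0, 0], [0, 0, 0, 0, 0, 0], [0, 0, 0, 0, 0, 0]],
  ],
)

```text
clock: 5.1
tcp_pos: [477.7, 147.8, 301.2]
tool_rot: [[-0.192, 0.981, -0.001], [0.981, 0.192, -0.001], [-0.0, -0.001, -1.0]]
ft_force: [-0.4, 0.0, -0.6]
grip_width: 0.525
gripper_force: 0.0
```

```bash
python3 - <<'E'
from h import *
s=ctrl.sense(); im,d=optics.grab_frame("wrist"); np.savez("w0.npz",im=im,d=d,p=s["tcp_pos"],r=s["tool_rot"])
print(s["tcp_pos"],s["grip_width"]); c=cal("wrist",s); print(c[2].round(2).tolist())
cv2.imwrite("pics/w0.png",cv2.resize(im[:,:,::-1],(800,600)))
# project expected frame points
O=np.array([455.5,232.5]);a=np.radians(101.2);ex=np.array([np.cos(a),np.sin(a)]);ey=np.array([-ex[1],ex[0]])
for n,x,y,z in [("puck",-53.7,25.4,40),("barF",-108,-40.4,62),("barR",2,-40.4,62),("wallF",-112,50,38),("tipbar",-88,-37,134)]:
    q=np.r_[O+x*ex+y*ey,z]; pc=c[2][:3,:3].T@(q-c[2][:3,3]); pc=pc*[1,-1,-1]
    print(n,(cv2.projectPoints(pc.reshape(1,1,3),np.zeros(3),np.zeros(3),c[0],c[1])[0].ravel()*1.5625).round(0))
E
```

```text
[477.65923365 147.81741404 301.21513648] 0.5249827704846729
[[0.98, -0.18, -0.06, 461.21], [0.19, 0.93, 0.32, 229.63], [-0.0, -0.32, 0.95, 281.32], [0.0, 0.0, 0.0, 1.0]]
puck [347. 243.]
barF [465. 347.]
barR [475. 138.]
wallF [312. 336.]
tipbar [484. 380.]
```

View pics/w0.png

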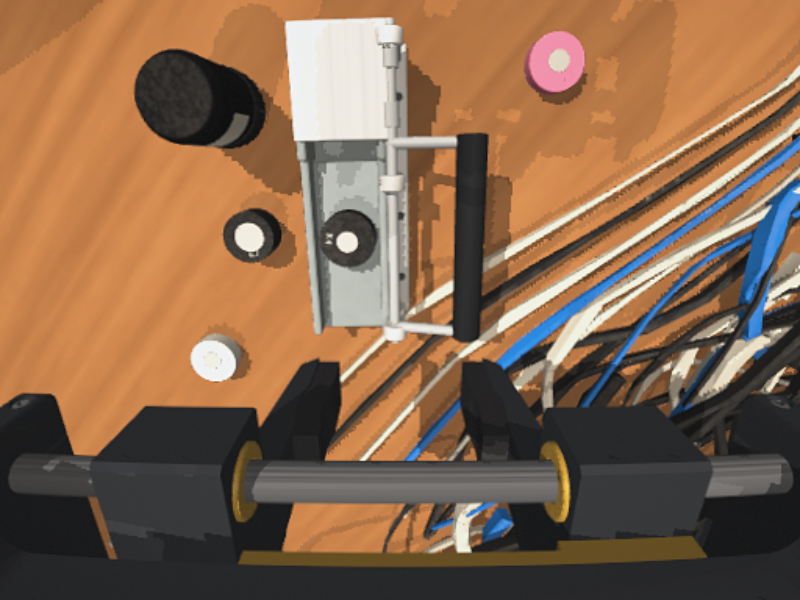

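The wrist picture agrees with the top measurement. The puck is at (348,240) against a predicted (347,243). The bar ends at (470,135) and (467,338), within about 3 mm. Fingertips are at (320,365) and (480,365), ahead of the trough front. I'll check the cable height under the gripper body before descending.

```bash
python3 - <<'E'
from h import *
f=np.load("w0.npz"); g=np.load("top0.npz")
O=np.array([455.5,232.5]);a=np.radians(101.2);ex=np.array([np.cos(a),np.sin(a)]);ey=np.array([-ex[1],ex[0]])
P=cloud(g["d"],cal("top")).reshape(-1,3); P=P[g["d"].ravel()>0]
x=(P[:,:2]-O)@ex; y=(P[:,:2]-O)@ey
for lo,hi in [(-75,-50),(-110,-75),(-135,-110)]:
    m=(x>-135)&(x<30)&(y>lo)&(y<hi); print(lo,hi,np.percentile(P[m,2],[50,95,100]).round(0))
m=(x>-105)&(x<0)&(abs(y+40)<12)&(P[:,2]>52); print("bar y",np.median(y[m]).round(1),P[m,2].max())
E
```

```text
-75 -50 [ 0. 15. 21.]
-110 -75 [ 0. 16. 31.]
-135 -110 [ 1. 26. 49.]
bar y -38.6 66.88151570199534
```

Emit:
apply_moves(
  motion=[
    [[0, 0.06, 0.3, 0, 0, 0], [0, 0, 0.3, 0, 0, 0], [0, 0, 0.3, 0, 0, 0], [0, 0, 0.3, 0, 0, 0], [0, 0, 0.3, 0, 0, 0], [0, 0, 0.2, 0, 0, 0], [0, 0, 0, 0, 0, 0], [0, 0, 0, 0, 0, 0], [0, 0, 0, 0, 0, 0], [0, 0, 0, 0, 0, 0]],
  ],
  grip=52,
)

```text
clock: 6.15
tcp_pos: [479.7, 148.0, 250.8]
tool_rot: [[-0.192, 0.981, 0.001], [0.981, 0.192, 0.0], [0.0, 0.001, -1.0]]
ft_force: [-0.5, 0.2, 0.7]
grip_width: 0.591
gripper_force: 0.0
```

Emit:
apply_moves(
  motion=[
    [[0, 0, 0.22, 0, 0, 0], [0, 0, 0.22, 0, 0, 0], [0, 0, 0.22, 0, 0, 0], [0, 0, 0.22, 0, 0, 0], [0, 0, 0.22, 0, 0, 0], [0, 0, 0.22, 0, 0, 0], [0, 0, 0.22, 0, 0, 0], [0, 0, 0.22, 0, 0, 0], [0, 0, 0.02, 0, 0, 0], [0, 0, 0, 0, 0, 0]],
  ],
)

```text
clock: 7.15
tcp_pos: [478.7, 148.1, 196.8]
tool_rot: [[-0.193, 0.981, -0.002], [0.981, 0.193, -0.001], [-0.0, -0.002, -1.0]]
ft_force: [-2.0, 0.8, 5.2]
grip_width: 0.591
gripper_force: 2.4
```

```bash
python3 - <<'E'
from h import *
s=ctrl.sense(); print(s["tcp_pos"],s["ft_force"],s["moment"])
im,d=optics.grab_frame("wrist")
cv2.imwrite("pics/w1.png",cv2.resize(im[:,:,::-1],(800,600)))
E
```

```text
[478.65482139 148.06062956 196.83645444] [-2.01129761  0.82622528  5.24835238] [0.15527609 0.2551759  0.04834182]
```

View pics/w1.png

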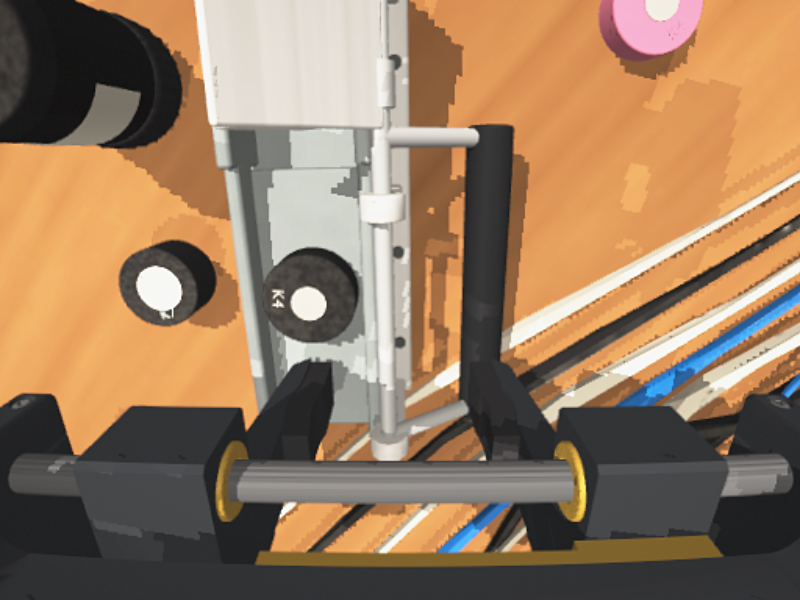

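The flap is open at 5.2 N on the bar. The bar finger is on the bar at (485,370), and the trough finger is behind the puck at (318,365). Now I'll push.

Emit:
apply_moves(
  motion=[
    [[0.1, 0, 0, 0, 0, 0], [0.15, 0, 0, 0, 0, 0], [0.15, 0, 0, 0, 0, 0], [0.15, 0, 0, 0, 0, 0], [0.15, 0, 0, 0, 0, 0], [0.15, 0, 0, 0, 0, 0], [0.15, 0, 0, 0, 0, 0], [0.15, 0, 0, 0, 0, 0], [0.15, 0, 0, 0, 0, 0], [0.1, 0, 0, 0, 0, 0]],
  ],
)

```text
clock: 8.2
tcp_pos: [470.6, 188.9, 196.9]
tool_rot: [[-0.192, 0.981, -0.002], [0.981, 0.192, -0.002], [-0.002, -0.002, -1.0]]
ft_force: [-0.0, -5.4, 4.9]
grip_width: 0.589
gripper_force: 3.2
```

```bash
python3 - <<'E'
from h import *
s=ctrl.sense(); print(s["tcp_pos"],s["ft_force"],s["moment"])
im,d=optics.grab_frame("wrist")
cv2.imwrite("pics/w2.png",cv2.resize(im[:,:,::-1],(800,600)))
E
```

```text
[470.64429948 188.90471765 196.89557155] [-0.00845689 -5.38752249  4.86304279] [-1.24721215 -0.13052606 -0.03659191]
```

View pics/w2.png

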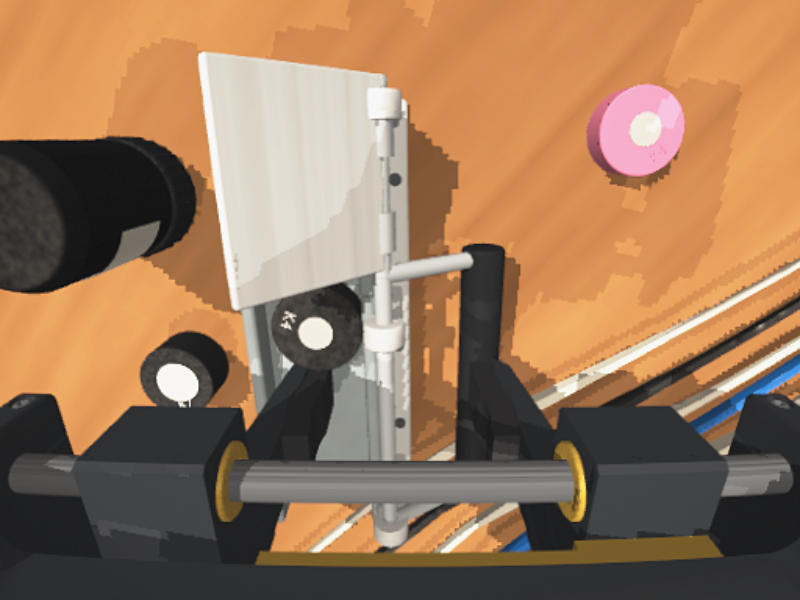

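The puck at (317,327) is pushed squarely and is going under the raised flap. I need about 31 mm more.

Emit:
apply_moves(
  motion=[
    [[0.14, 0, 0, 0, 0, 0], [0.14, 0, 0, 0, 0, 0], [0.14, 0, 0, 0, 0, 0], [0.14, 0, 0, 0, 0, 0], [0.14, 0, 0, 0, 0, 0], [0.14, 0, 0, 0, 0, 0], [0.14, 0, 0, 0, 0, 0], [0.05, 0, 0, 0, 0, 0], [0, 0, 0, 0, 0, 0], [0, 0, 0, 0, 0, 0]],
  ],
)

```text
clock: 9.25
tcp_pos: [465.3, 220.1, 197.1]
tool_rot: [[-0.193, 0.981, -0.0], [0.981, 0.193, 0.001], [0.001, -0.0, -1.0]]
ft_force: [-0.6, -2.3, 3.8]
grip_width: 0.59
gripper_force: 2.6
```

```bash
python3 - <<'E'
from h import *
s=ctrl.sense(); print(s["tcp_pos"],s["ft_force"],s["moment"])
im,d=optics.grab_frame("wrist")
cv2.imwrite("pics/w3.png",cv2.resize(im[:,:,::-1],(800,600)))
E
```

```text
[465.27390519 220.06891844 197.08498014] [-0.63736297 -2.28091629  3.75637418] [-0.51181846  0.00234001  0.01300646]
```

View pics/w3.png

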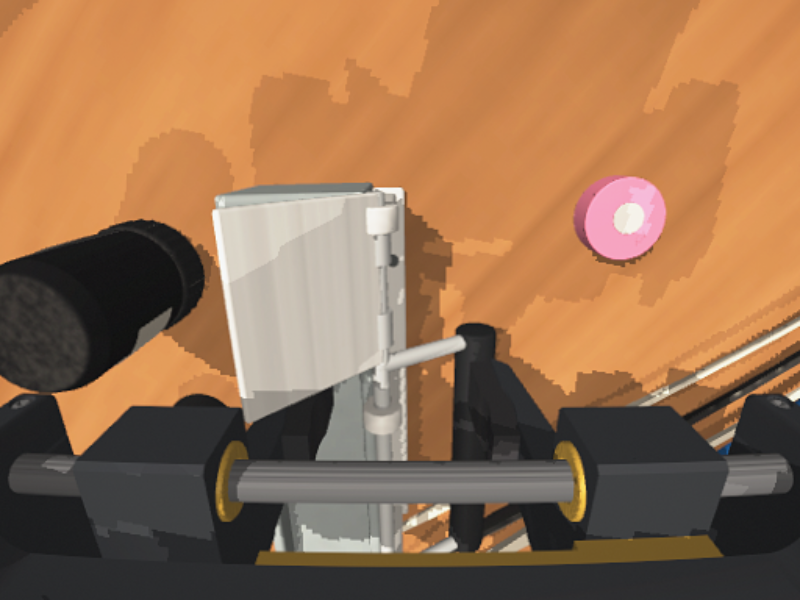

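Reaction force dropped from 5.4 to 2.3 N and the tip's front face is about 5 mm before the lip, so the puck should have dropped. I'll back off with the flap still held open and look.

Emit:
apply_moves(
  motion=[
    [[-0.15, 0, 0, 0, 0, 0], [-0.25, 0, 0, 0, 0, 0], [-0.25, 0, 0, 0, 0, 0], [-0.25, 0, 0, 0, 0, 0], [-0.25, 0, 0, 0, 0, 0], [-0.25, 0, 0, 0, 0, 0], [-0.25, 0, 0, 0, 0, 0], [-0.15, 0, 0, 0, 0, 0], [0, 0, 0, 0, 0, 0], [0, 0, 0, 0, 0, 0]],
  ],
)

```text
clock: 10.3
tcp_pos: [476.1, 165.3, 197.1]
tool_rot: [[-0.19, 0.982, -0.0], [0.982, 0.19, -0.003], [-0.003, -0.001, -1.0]]
ft_force: [0.3, -0.9, 3.7]
grip_width: 0.588
gripper_force: 1.9
```

```bash
python3 - <<'E'
from h import *
s=ctrl.sense(); print(s["tcp_pos"],s["ft_force"],s["moment"])
im,d=optics.grab_frame("wrist")
cv2.imwrite("pics/w4.png",cv2.resize(im[:,:,::-1],(800,600)))
E
```

```text
[476.13707614 165.28381246 197.05473052] [ 0.32818779 -0.93764842  3.66580055] [-0.19414795 -0.37932966 -0.0105849 ]
```

View pics/w4.png

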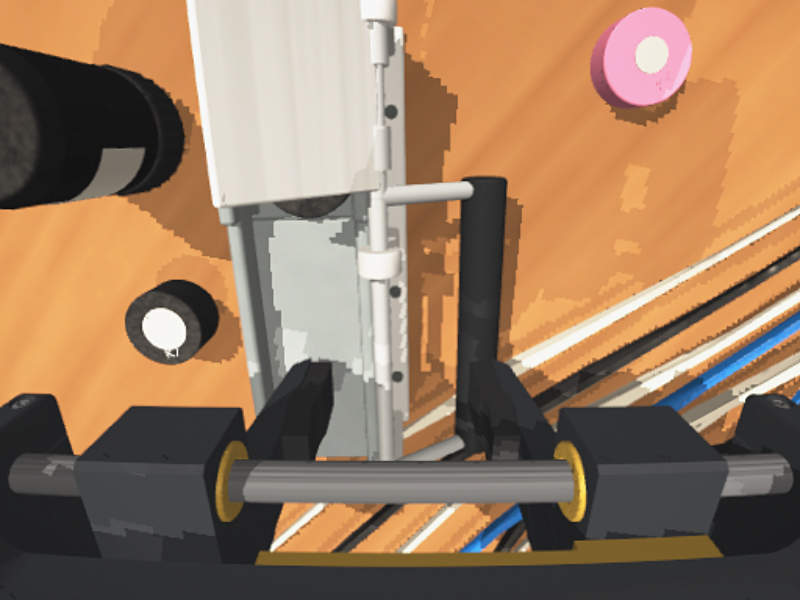

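```bash
python3 - <<'E'
from h import *
s=ctrl.sense(); im,d=optics.grab_frame("wrist"); P=cloud(d,cal("wrist",s))
O=np.array([455.5,232.5]);a=np.radians(101.2);ex=np.array([np.cos(a),np.sin(a)]);ey=np.array([-ex[1],ex[0]])
for v in range(124,150,2):
    p=P[v,200:210]; p=np.median(p,0); q=p[:2]-O; print(v,im[v,205],(q@ex).round(1),(q@ey).round(1),p[2].round(1))
E
```

```text
124 [218 209 196] 2.8 14.1 62.5
126 [78 76 69] -1.3 18.0 31.3
128 [63 60 57] -2.4 20.2 30.2
130 [69 64 60] -3.3 20.1 30.6
132 [71 67 63] -4.4 20.4 30.4
134 [68 64 61] -5.4 20.3 29.6
136 [67 63 58] -6.4 20.3 29.9
138 [63 63 62] -7.8 21.1 29.2
140 [103 105 101] -9.4 21.5 25.0
142 [127 130 123] -10.3 21.4 26.0
144 [202 206 198] -11.3 21.4 26.1
146 [201 206 197] -12.4 21.4 26.6
148 [201 207 197] -13.5 21.5 26.2
```

The puck top is at z of about 30 mm, against an expected 17 + 13 to 14 mm, so it lies flat in the well, close to the step. Now I'll release by rising slowly, then clear.

Emit:
apply_moves(
  motion=[
    [[0, 0, -0.12, 0, 0, 0], [0, 0, -0.12, 0, 0, 0], [0, 0, -0.12, 0, 0, 0], [0, 0, -0.12, 0, 0, 0], [0, 0, -0.12, 0, 0, 0], [0, 0, -0.12, 0, 0, 0], [0, 0, -0.12, 0, 0, 0], [0, 0, -0.12, 0, 0, 0], [0, 0, -0.12, 0, 0, 0], [0, 0, -0.12, 0, 0, 0]],
  ],
)

```text
clock: 11.4
tcp_pos: [475.9, 166.8, 233.3]
tool_rot: [[-0.192, 0.981, 0.0], [0.981, 0.192, 0.001], [0.001, 0.0, -1.0]]
ft_force: [0.0, 0.5, -0.3]
grip_width: 0.592
gripper_force: 0.0
```

Emit:
apply_moves(
  motion=[
    [[0, 0, -0.4, 0, 0, 0], [0, 0, -0.4, 0, 0, 0], [0, 0, -0.4, 0, 0, 0], [0, 0, -0.4, 0, 0, 0], [0, 0, -0.4, 0, 0, 0], [0, 0, -0.4, 0, 0, 0], [0, 0, -0.4, 0, 0, 0], [0, 0, -0.2, 0, 0, 0], [0, 0, 0, 0, 0, 0], [0, 0, 0, 0, 0, 0]],
  ],
)

```text
clock: 12.4
tcp_pos: [475.9, 166.5, 322.9]
tool_rot: [[-0.192, 0.981, -0.0], [0.981, 0.192, -0.0], [-0.0, -0.0, -1.0]]
ft_force: [-0.1, 0.0, -0.2]
grip_width: 0.594
gripper_force: 0.0
```

```bash
python3 - <<'E'
from h import *
s=ctrl.sense(); print(s["tcp_pos"],s["ft_force"],s["clock"])
im,d=optics.grab_frame("wrist")
cv2.imwrite("pics/w5.png",cv2.resize(im[:,:,::-1],(800,600)))
E
```

```text
[475.85349433 166.45821873 322.88073215] [-0.09358383  0.04047175 -0.24972856] 12.4
```

View pics/w5.png

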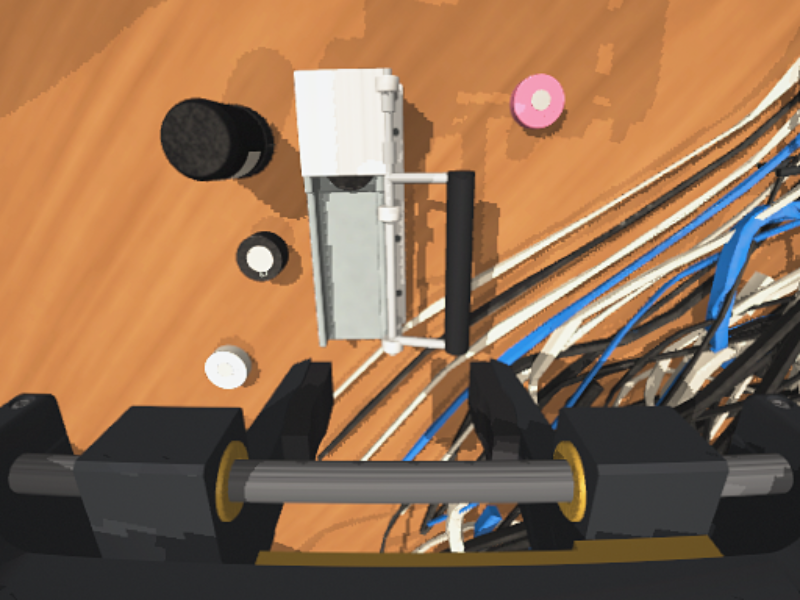

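The flap is shut at (345,125), with the puck's rear just visible in the well against the step at (348,183). The trough is empty, the bystanders are in place and the robot is clear.

```bash
python3 -c "from station import ctrl; print(ctrl.hand_in())"
```

```text
the job is handed in; nothing more can be done
None
```

The puck is in the well with the flap closed over it, nothing else in view was moved, and the job was handed in at about 12.5 s on the robot's clock.

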